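# Push a tray of dough under the sprung cover of its proofing station

### The arm

A 6-joint arm with a two-finger parallel gripper is mounted at the origin on the work surface; the furniture and walls round the work are solid. World frame = base frame: x ahead of the robot, y to its left, z up, the work surface at z = 0. Lengths are in mm, angles in rad, forces in N, time in s.
With the tool pointing down it reaches from about 350 to 975 mm from the base axis. Payload 7.1 kg.
Tool frame: the origin (TCP) lies at the centre of the arm's flange, where the gripper is bolted on; the fingertips stand 182 mm ahead of it and the grasp point (between the pads) lies 163 mm ahead of it; z points along the fingers, y is the line along which they close (so a half turn about z gives the same grasp; the last joint's range is limited). The gripper opens to 88 mm and grips with 3 to 60 N. Pads are 20 mm wide; open, the fingers measure 115 mm over their backs; the gripper's body (75 mm by 178 mm) begins 61 mm behind the grasp point.
Start: joints at [-1.201, 0.423, 1.63, -0, 1.089, -0.019], TCP at [236.94, -578.33, 404.675] pointing down, gripper open.
Joint ranges: [-3, 3], [-0.9, 2.11], [0.09, 2.58], [-1.31, 4.45], [0.11, 2.69], [-2.54, 2.54]. Speed limits (rad/s): [2.39, 2.39, 3.01, 3.14, 3.14, 3.14].

### API

Orientations are given as a rotation vector (axis times angle).
In Python, from workcell import readout, get_image, ctrl gives the robot as it stands.
- The arm moves only by the tool step_arm, never from a script. Its argument "targets" is a list that holds one entry, the list of rows, each a list of 7 numbers: the shift along the world's x, y, z as a fraction of full scale, then the turn, a rotation vector about the world's x, y, z as a fraction of full scale, then the opening, from 0 (shut) to 1 (fully open). In form: [[[dx, dy, dz, wx, wy, wz, claw], ...]]. A call has exactly 5 rows; each row shifts and turns the commanded pose from where the row before left it; what a row does not reach is not made up. Full scale, the value 1, is 0.05 m for a shift and 4 degrees for a turn. A row lasts 1/8 s, in which the tool goes at most 62.5 mm and 10.7 degrees, less where a joint would pass 70% of its speed; a pose out of reach is approached as far as the arm can. A call with a number of a shift or a turn outside -1 to 1 is refused whole. A call with a gripper value outside its range is refused whole. The fingers move at their own pace and stop on an object; the grip force is fixed at half the most. Time passes only in rows, so rows that do not move let the fingers close, or fill a call up. It gives the time, the measured TCP pose, the force, the opening and the grip force at its end, in the units of the state.
- readout.get_obs(): the state, without advancing time (a new reading comes with each control period).
- get_image(name): name is "scene" or "top"; returns a dict with "pixels" (420x560x3 uint8, red, green, blue), "intrinsics" (3x3 intrinsics, pixels), "extrinsics" (4x4, takes a point from world to camera coordinates). Camera axes: x right, y down, z forward; pixel columns grow to the right and rows downward; lengths in mm; the calibration is good to about 2 mm. A picture is of the moment at which its call begins. There is no depth.
- ctrl.close_job(): hands the job in; it is judged then, once.
The state is a dict: "t": time; "qpos": joint angles; "qvel": joint speeds; "joint_torque": joint torques, N m; "ee_pos": TCP position; "orientation": TCP orientation; "ft_force": force on the tool from outside, world axes, zero at the start; "moment": the same for the moment, N m; "width": finger opening in mm; "grasp_force": force on a finger pad.
Only numpy, scipy, OpenCV 4.12 (cv2) and the standard library are available. Lean on these libraries where they do the work, as an engineer would, in place of code of your own. Each camera call takes 0.05 s, during which the arm holds its last target. There are 200 camera calls.

### The job

Put the tray of dough under cover so that it does not skin over: press the station's thumb rail down with one fingertip to swing the sprung cover up, hold it up, clear of the tray, while the other finger pushes the tray along the lane until it is fully home against the end stop, and only then let go, so that the cover comes down flat on the tray's rim. Push the tray only; do not lift or tip it, do not touch the dough, and leave the scraper, shaker and bowl where they are.

Things in the scene. Friction and masses are not known exactly. Their poses are not given: they have to be found in the camera images.
- station: Proofing station of bent bare aluminium sheet, fixed to the worktop: a straight lane 248 x 116 mm. Origin: at worktop height under the middle of the cover's mouth; x along the lane, the way the tray is pushed; y towards the hinge wall. Floor top z = 4 mm, from x = -130 (open loading end) to +118 mm. Guide rails: inner faces y = -40.5 and +40.5, tops z = 14 mm. No wall on the -y side.
- hinge (a point): Point on the hinge axis of cover and thumb rail, at the mouth: x = 0, y = 54.5, z = 38.5 mm in the station's frame. The axis runs parallel to the station's x above the hinge wall (y = 53 to 56 mm, top z = 35 mm, as long as the lane). Cover and thumb rail are one stiff bent sheet that rocks on it like a seesaw: press the rail down and the cover rises.
- cover (a joint): Hinge angle of cover and rail, rad: 0 = down on its stop (lane empty; the cover slopes down across the mouth and blocks the tray), 0.22 = level, lying on a tray's rim, 0.52 = fully open. A spring shuts it; pressing the rail takes about 4 to 12 N. The cover (2 mm sheet) spans x = +3 to +110 mm of the station and reaches 104 mm from the axis towards -y; its free edge is at z = 75 mm at most.
- rail_edge (a point): On the outer edge of the thumb rail, 60 mm before the mouth (station x = -60 mm); moves with the cover. The rail is a 2 mm strip outside the hinge wall, from x = -128 to +116 mm, so a fingertip can slide along it; it ends 40 mm from the axis in a bead of 3 mm radius. It slopes down outwards by (0.15 + joint) rad: top at z = 39.5 - d tan(0.15 + joint) mm, d = level distance from the axis.
- end_stop (a point): Middle of the top edge of the end stop's face: x = +100, y = 0, z = 16 mm in the station's frame. A low bar across the lane; the tray is home when its leading end wall touches it, the tray's origin then being at station x = +50 mm and its rear end wall at x = 0.
- tray: White open food tray, 113 x 90 mm over the rim, 32 mm high, about 0.12 kg, loose. Origin: centre of its underside; its y axis is the long one and lies along the lane. Outer faces of the end walls: 50 mm from the origin along y; side walls 38 mm along x; the rim overhangs by 6 mm but is not solid to a finger. Starts on the lane floor between the guide rails, its leading end 4 to 16 mm before station x = 0.
- dough: Pale round portion of dough, 61 x 68 mm, 25 mm high, about 0.11 kg, lying loose in the tray; its top stays a few mm below the tray's rim. Origin: centre of its underside.
- dough_scraper: Dough scraper, steel blade with wooden grip, 100 x 145 x 24 mm, lying on the worktop beside the station; to be left alone. Origin: centre of its underside.
- salt_shaker: Glass salt shaker, 44 mm across, 90 mm high, standing on the worktop; to be left alone. Origin: centre of its underside.
- small_bowl: Small white bowl, 116 mm across, 52 mm high, on the worktop; to be left alone. Origin: centre of its underside.
Things that resemble listed ones, but are neither listed nor needed, are in the scene too. What is shaped like the dough but blue or green is not meant.

How it is judged (in metres and radians):
On the way, in this order (a step that is already met when the one before it is completed fails the run):
1. with the cover held up clear of the tray, the tray's leading end has been pushed 30 mm past the mouth (x of tray in the frame of station above -0.02 m and value of joint cover above 0.26 rad), for 0.05 s.
2. the tray is home against the end stop and the cover is still held up (x of tray in the frame of station above 0.046 m and value of joint cover above 0.26 rad), for 0.2 s.
At the end, for the whole second after the job is handed in: The tray lies at rest on the lane floor, within 5 mm of home against the end stop and between the guide rails, in line with the lane (6 mm, 0.1 rad), the dough in it, and the cover has come down level on the tray's rim (joint 0.17 to 0.255) (x of tray in the frame of station between 0.045 and 0.054 m and y of tray in the frame of station between -0.006 and 0.006 m and angle between the y axis of tray and the x axis of station, either way round below 0.1 rad and value of joint cover between 0.17 and 0.255 rad and height (world z) of tray below 0.008 m and horizontal distance between dough and tray below 0.015 m and linear speed of tray below 0.01 m/s); the robot touches nothing.
It fails at once if the tray is lifted or tipped (height (world z) of tray above 0.014 m or angle between tray's own z axis and vertical above 0.15 rad).
It fails at once if a finger touches the dough (contact force between the fingers and dough above 0.3 N).
It fails at once if the dough scraper is moved (distance of dough_scraper from where it was at the start of the episode above 0.015 m).
It fails at once if the salt shaker is moved (distance of salt_shaker from where it was at the start of the episode above 0.015 m).
It fails at once if the small bowl is moved (distance of small_bowl from where it was at the start of the episode above 0.015 m).
It also fails if it takes over 45 s, if anything falls off the work surface, if the arm or the gripper's body presses on something with over 40 N, if the wrist force passes 120 N, or if a joint passes its speed limit or range.

## Working session

There is one attempt and no reset: what is moved stays moved. The work goes in short steps, Python scripts to look and compute and a tool call to move; the robot and the scene stay as the last step left them, time stands still between calls to the robot, and variables do not carry over. Pictures are saved under pics/ and viewed, at most 10 in all, crops included, and the job is handed in when it is done.

Besides the shell and the picture viewer there is one more tool, called after "Emit:" as name(argument=value, ...) on one line, values as JSON. step_arm: Moves the arm, as the interface text tells. Shift numbers are shares of 0.05 m and turn numbers shares of 4 degrees, none past 1 either way. Its arguments: {"type":"object","properties":{"targets":{"type":"array"}},"required":["targets"]}

```bash
mkdir -p pics; ls
python3 - <<'E'
from workcell import readout,get_image
import cv2,numpy as np
for n in("scene","top"):
    r=get_image(n);cv2.imwrite(f"pics/{n}0.png",r["pixels"][:,:,::-1]);np.savez(f"pics/{n}0.npz",**r)
    print(n,np.round(r["intrinsics"],1).tolist(),np.round(r["extrinsics"],3).tolist())
o=readout.get_obs();print(o["t"],o["ee_pos"],o["orientation"],o["width"])
E
```

```text
pics
scene [[447.8, 0.0, 283.7], [0.0, 447.8, 209.9], [0.0, 0.0, 1.0]] [[-0.762, -0.648, -0.015, 474.601], [-0.407, 0.496, -0.767, 276.672], [0.504, -0.578, -0.641, 757.26], [0.0, 0.0, 0.0, 1.0]]
top [[505.5, 0.0, 275.4], [0.0, 505.5, 209.2], [0.0, 0.0, 1.0]] [[-0.016, -1.0, 0.005, 34.582], [-0.972, 0.014, -0.235, 626.66], [0.235, -0.009, -0.972, 904.618], [0.0, 0.0, 0.0, 1.0]]
0.1 [ 236.8636051  -578.11176253  403.97729746] [-3.08107553e+00 -6.06609186e-01  3.35619838e-04] 88.12310247138983
```

View pics/scene0.png

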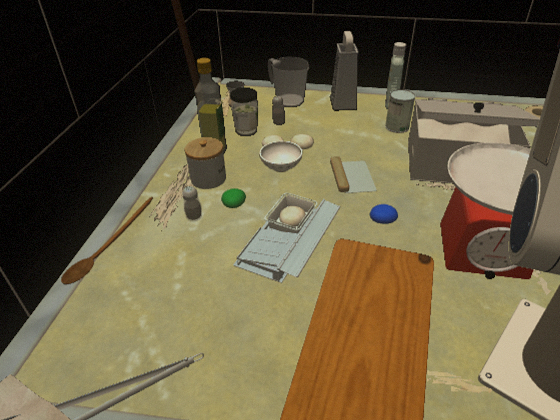

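View pics/top0.png

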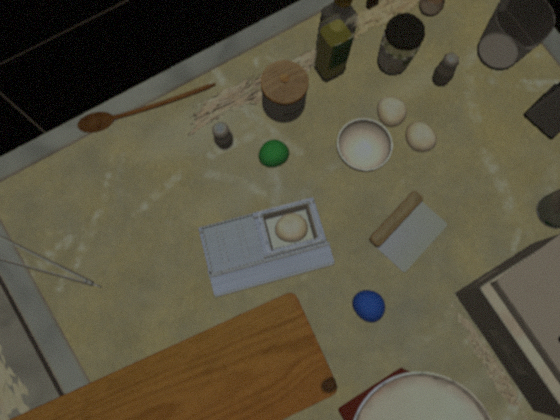

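The top view shows the station at about (265,247), with the tray at its right end (290,228) and the rail on the lower side towards the robot. The lane's push direction is image-left (about world +y). I'll enlarge it to pick corners.

Run:
```python
import cv2
a=cv2.imread("pics/top0.png")[185:305,185:345];cv2.imwrite("pics/c1.png",cv2.resize(a,None,fx=5,fy=5,interpolation=cv2.INTER_CUBIC))
a=cv2.imread("pics/scene0.png")[185:285,225:350];cv2.imwrite("pics/c2.png",cv2.resize(a,None,fx=6,fy=6,interpolation=cv2.INTER_CUBIC))
```

```text
(no output)
```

View pics/c1.png

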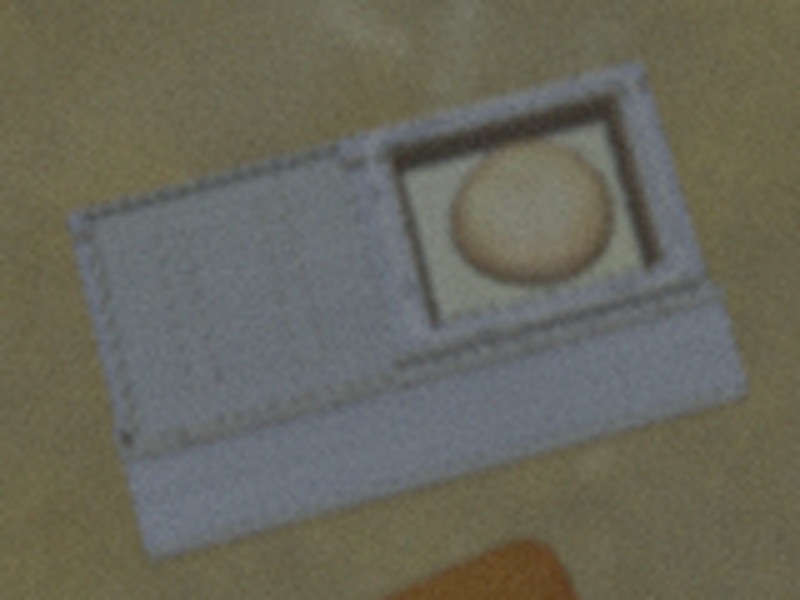

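View pics/c2.png

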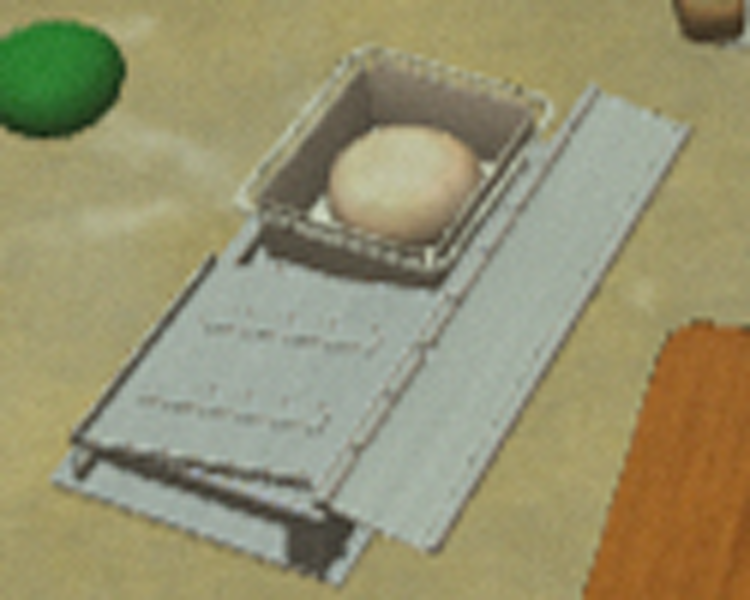

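c1 gives the rail's outer corners at zoomed (155,558) and (747,395). c2 has the same ones at (437,550) and (690,127), and the tray rim corners at (245,195), (432,268), (548,105) and (375,48). I'll triangulate these.

```bash
cat > h.py <<'E'
import numpy as np
C={n:np.load(f"pics/{n}0.npz") for n in("scene","top")}
def ray(n,p):
    K,E=C[n]["intrinsics"],C[n]["extrinsics"];R,t=E[:3,:3],E[:3,3]
    d=R.T@np.linalg.inv(K)@[p[0],p[1],1];return -R.T@t,d/np.linalg.norm(d)
def plane(n,p,z): c,d=ray(n,p);return c+d*(z-c[2])/d[2]
def tri(ps,pt):
    A=np.zeros((3,3));b=np.zeros(3)
    for n,p in(("scene",ps),("top",pt)):
        c,d=ray(n,p);M=np.eye(3)-np.outer(d,d);A+=M;b+=M@c
    return np.linalg.solve(A,b)
z1=lambda u,v:((u+.5)/5-.5+185,(v+.5)/5-.5+185)
z2=lambda u,v:((u+.5)/6-.5+225,(v+.5)/6-.5+185)
E
python3 - <<'E'
from h import *
np.set_printoptions(precision=1,suppress=True)
P=tri(z2(437,550),z1(155,558));Q=tri(z2(690,127),z1(747,395))
print("rail",P,Q,np.linalg.norm(P-Q))
for z in (33,):print(plane("top",z1(155,558),z),plane("top",z1(747,395),z),plane("scene",z2(437,550),z),plane("scene",z2(690,127),z))
# station frame from plane-cast corners averaged at bead z=33
A=(plane("top",z1(155,558),33)+plane("scene",z2(437,550),33))/2;B=(plane("top",z1(747,395),33)+plane("scene",z2(690,127),33))/2
ex=(A-B)/np.linalg.norm(A-B);ex[2]=0;ey=np.array([-ex[1],ex[0],0])
O=(A+B)/2-ex*(-6)-ey*97.0;O[2]=0
print("O",O,"yaw",np.arctan2(ex[1],ex[0]))
S=lambda w:np.array([(w-O)@ex,(w-O)@ey,w[2]])
for n,l in(("sc",[(245,195),(432,268),(548,105),(375,48)]),):
    for p in l:print("rim",S(plane("scene",z2(*p),35)))
for p in[(645,68),(705,275)]:print("top rim",S(plane("top",z1(*p),35)))
for p,z in[((75,212),4),((125,440),39)]:print("top chk",S(plane("top",z1(*p),z)))
print("floor corners",S(plane("scene",z2(55,482),3)),S(plane("scene",z2(340,585),3)),"cover edge corners",S(tri(z2(75,440),z1(75,212))))
np.savez("st.npz",O=O,ex=ex,ey=ey)
E
```

```text
rail [465.1 143.1  35.2] [525.  -88.4  37.5] 239.12799156987413
[465.3 143.3  33. ] [525.1 -89.2  33. ] [466.3 141.6  33. ] [528.5 -92.9  33. ]
O [588.6  56.    0. ] yaw 1.8262776752962424
rim [-17.2 -43.2  35. ]
rim [-9.5 38.8 35. ]
rim [-116.    40.8   35. ]
rim [-120.7  -37.4   35. ]
top rim [-123.5  -40.    35. ]
top rim [-122.2   48.1   35. ]
top chk [116.  -51.1   4. ]
top chk [115.4  50.6  39. ]
floor corners [117.6 -50.6   3. ] [117.7  62.3   3. ] cover edge corners [113.6 -44.7  23.9]
```

Emit:
step_arm(targets=[[[0,0,1,0,0,1,0.9],[0.8,0,0.4,0,0,1,0.9],[0.8,0,0,0,0,1,0.9],[0.8,0,0,0,0,1,0.9],[0.8,0.3,0,0,0,1,0.9]]])

```text
t: 0.72
ee_pos: [398.0, -563.5, 474.1]
orientation: [-2.929, -1.135, 0.0]
ft_force: [-0.7, -0.8, -0.3]
width: 78.9
grasp_force: 0.0
```

Emit:
step_arm(targets=[[[0.8,0.6,0,0,0,1,0.9],[0.8,0.6,0,0,0,1,0.9],[0.8,0.6,0,0,0,1,0.9],[0.8,0.6,0,0,0,1,0.9],[0.35,0.8,0,0,0,1,0.9]]])

```text
t: 1.35
ee_pos: [576.1, -402.2, 473.7]
orientation: [-2.686, -1.628, 0.0]
ft_force: [1.1, 0.7, -0.9]
width: 79.4
grasp_force: 0.0
```

Emit:
step_arm(targets=[[[0,0.9,0,0,0,1,0.9],[0,0.9,0,0,0,1,0.9],[0,0.9,0,0,0,1,0.9],[0,0.9,0,0,0,1,0.9],[0,0.9,0,0,0,1,0.9]]])

```text
t: 1.98
ee_pos: [574.2, -176.8, 474.3]
orientation: [-2.363, -2.069, 0.001]
ft_force: [0.4, 0.1, 0.6]
width: 79.0
grasp_force: 0.0
```

Emit:
step_arm(targets=[[[0,0.65,0,0,0,0.85,0.9],[0,0.65,0,0,0,0.85,0.9],[0,0.65,-1,0,0,0.85,0.9],[0,0,-1,0,0,0,0.9],[0,0,-1,0,0,0,0.9]]])

```text
t: 2.6
ee_pos: [574.2, -80.2, 323.3]
orientation: [2.171, 2.27, 0.0]
ft_force: [0.2, 0.3, -0.6]
width: 79.0
grasp_force: 0.0
```

Emit:
step_arm(targets=[[[0,0,-0.8,0,0,0,0.9],[0,0,-0.5,0,0,0,0.9],[0,0,0,0,0,0,0.9],[0,0,0,0,0,0,0.9],[0,0,0,0,0,0,0.9]]])

```text
t: 3.22
ee_pos: [575.0, -80.9, 261.1]
orientation: [2.172, 2.267, 0.002]
ft_force: [-0.4, -0.1, -0.3]
width: 79.0
grasp_force: 0.0
```

Run:
```python
from workcell import readout,get_image
import cv2,numpy as np
from h import *
st=np.load("st.npz");O=st["O"]+2*st["ey"];ex,ey=st["ex"],st["ey"];np.savez("st2.npz",O=O,ex=ex,ey=ey)
r=get_image("scene");cv2.imwrite("pics/s1.png",cv2.resize(r["pixels"][100:300,180:400,::-1],None,fx=3.4,fy=2.95 if 0 else 3.4)[:600])
o=readout.get_obs();p=np.array(o["ee_pos"]);w=p-O
print(p,"s",w@ex,w@ey,"tip z",p[2]-182,o["orientation"],o["width"],o["ft_force"])
```

```text
[574.90820643 -80.91625852 261.03402427] s -129.0280434444615 45.86637107767724 tip z 79.0340242705305 [2.17162228e+00 2.26755315e+00 2.05619693e-03] 78.92865899614064 [-0.01908668 -0.63836274 -0.19806099]
```

View pics/s1.png

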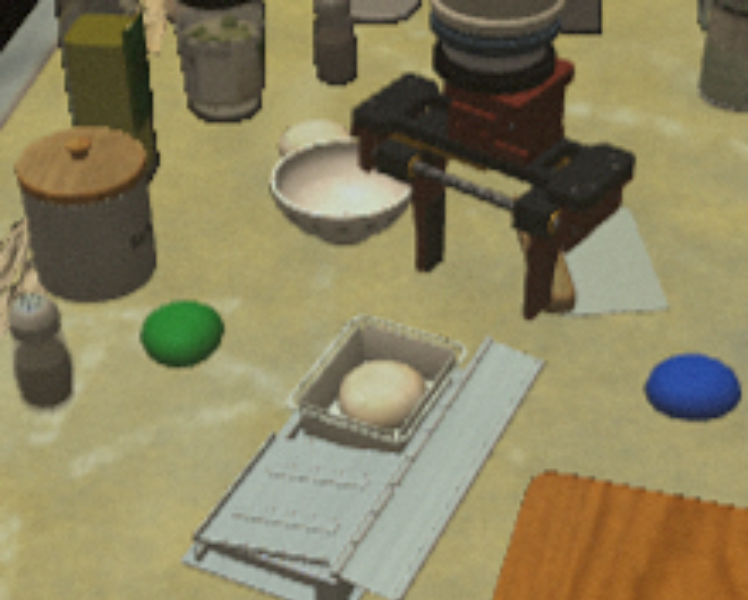

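The image shows the gripper straddling the lane behind the tray: the rail finger's tip is near (540,310), over the rail's end, and the pusher's tip is near (428,268), behind the tray. I'll press down now.

Emit:
step_arm(targets=[[[0,0,-0.4,0,0,0,0.9],[0,0,-0.3,0,0,0,0.9],[0,0,-0.25,0,0,0,0.9],[0,0,-0.2,0,0,0,0.9],[0,0,0,0,0,0,0.9]]])

```text
t: 3.9
ee_pos: [574.4, -80.9, 201.2]
orientation: [-2.172, -2.269, 0.002]
ft_force: [-0.7, -1.9, 4.2]
width: 79.2
grasp_force: 2.8
```

Run:
```python
from workcell import readout,get_image
import cv2,numpy as np
st=np.load("st2.npz");O,ex,ey=st["O"],st["ex"],st["ey"]
r=get_image("scene");cv2.imwrite("pics/s2.png",cv2.resize(r["pixels"][140:290,200:380,::-1],None,fx=4,fy=4))
o=readout.get_obs();p=np.array(o["ee_pos"]);w=p-O
print(p,"s",w@ex,w@ey,"tip z",p[2]-182,o["orientation"],o["width"],o["ft_force"])
```

```text
[574.20403229 -80.93037631 201.55743863] s -128.8637503322264 46.55125668911508 tip z 19.557438627333823 [-2.17173665e+00 -2.26849768e+00  1.81711649e-03] 79.06983999901887 [-1.84406559 -1.62499849  4.21787256]
```

View pics/s2.png

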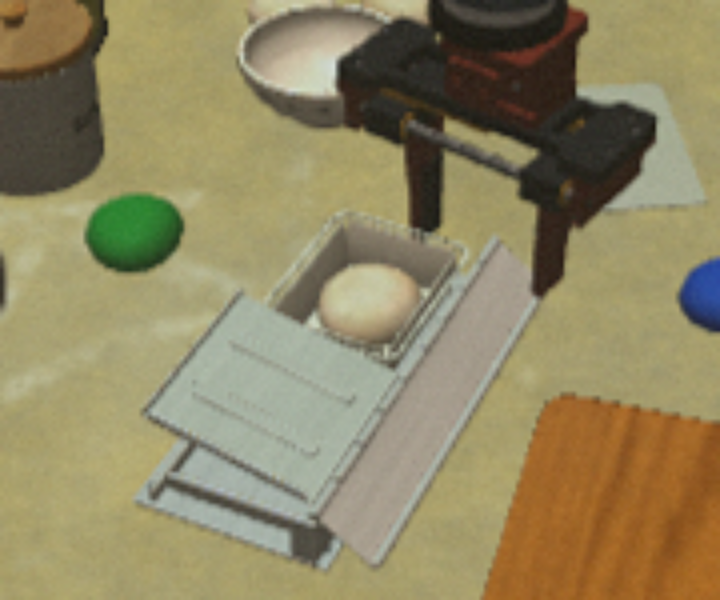

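Pressing works: the cover is up, with its free corner at zoomed (147,412), and the rail finger sits near the rail's outer edge at (540,295). I'll compute the angle and margin.

Run:
```python
from h import *
st=np.load("st2.npz");O,ex,ey=st["O"],st["ex"],st["ey"]
f=lambda u,v:((u+.5)/4-.5+200,(v+.5)/4-.5+140)
def cut(p,x):
    c,d=ray("scene",p);t=(x-(c-O)@ex)/(d@ex);w=c+d*t;return np.round([x,(w-O)@ey,w[2]],1)
for n,p,x in[("cover far",(147,412),110),("cover near mouth",(240,293),3),("rail end",(378,563),116),("rail start",(540,293),-128),("axis end",(318,515),116)]:
    q=cut(f(*p),x);print(n,q,"ang",np.arctan2(q[2]-38.5,54.5-q[1])+.22 if 'cover' in n else np.arctan2(39.5-q[2],q[1]-54.5)-.15, np.hypot(q[1]-54.5,q[2]-38.5))
```

```text
cover far [110.  -44.6  65.8] ang 0.48881177052278857 102.79153661659115
cover near mouth [  3.  -47.9  62.2] ang 0.4474406507183848 105.10685039520499
rail end [116.   88.6  20.1] ang 0.36724918323061917 38.74751604941921
rail start [-128.    83.3    7.9] ang 0.6817226140980552 42.02142310774351
axis end [116.   55.5  40.2] ang -0.7607259643892106 1.9723082923316044
```

Emit:
step_arm(targets=[[[0.06,0.015,0.035,0,0,0,0.9],[-0.02,0.077,0,0,0,0,0.9],[-0.02,0.077,0,0,0,0,0.9],[-0.02,0.077,0,0,0,0,0.9],[-0.02,0.077,0,0,0,0,0.9]]])

```text
t: 4.58
ee_pos: [573.6, -64.9, 204.4]
orientation: [2.172, 2.269, -0.0]
ft_force: [-2.0, -5.2, 5.2]
width: 79.4
grasp_force: 2.9
```

Emit:
step_arm(targets=[[[-0.03,0.116,0,0,0,0,0.9],[-0.03,0.116,0,0,0,0,0.9],[-0.03,0.116,0,0,0,0,0.9],[-0.03,0.116,0,0,0,0,0.9],[-0.03,0.116,0,0,0,0,0.9]]])

```text
t: 5.2
ee_pos: [566.1, -35.8, 204.3]
orientation: [2.172, 2.268, 0.0]
ft_force: [-0.7, -5.3, 5.6]
width: 79.0
grasp_force: 3.6
```

```bash
cat > look.py <<'E'
import sys
from workcell import readout,get_image
import cv2,numpy as np
from h import *
st=np.load("st2.npz");O,ex,ey=st["O"],st["ex"],st["ey"]
r=get_image("scene");cv2.imwrite(f"pics/{sys.argv[1]}.png",cv2.resize(r["pixels"][140:290,200:380,::-1],None,fx=4,fy=4))
o=readout.get_obs();p=np.array(o["ee_pos"]);w=p-O
print(p,"s",w@ex,w@ey,"tip z",p[2]-182,o["width"],o["ft_force"],"pusher face",w@ex+1.5)
E
python3 look.py s3
```

```text
[565.86474797 -35.14571914 204.22694365] s -82.45775205028022 43.0495686235208 tip z 22.22694364876159 79.26687548175424 [-0.63616286 -2.01454597  5.97737323] pusher face -80.95775205028022
```

View pics/s3.png

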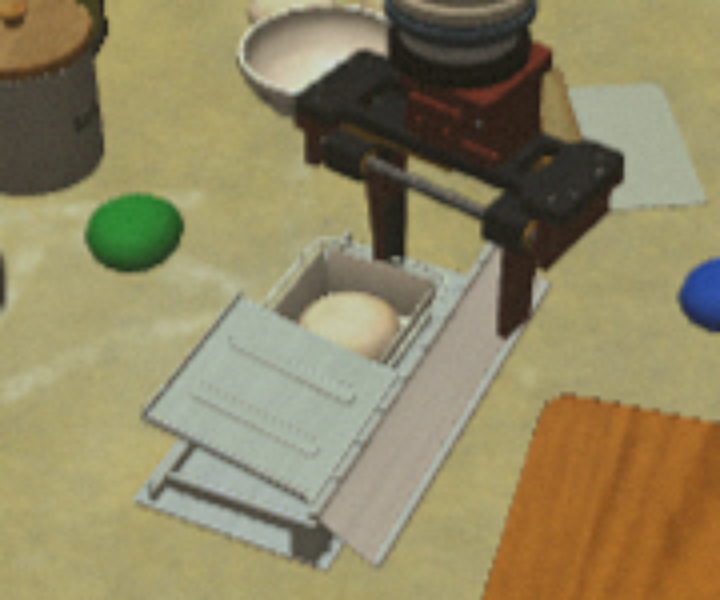

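The tray is moving under the raised cover (edge still near (147,412)), and the rail finger sits firmly on the rail at (513,330). I'll keep pushing.

Emit:
step_arm(targets=[[[-0.03,0.116,0,0,0,0,0.9],[-0.03,0.116,0,0,0,0,0.9],[-0.03,0.116,0,0,0,0,0.9],[-0.03,0.116,0,0,0,0,0.9],[-0.03,0.116,0,0,0,0,0.9]]])

```text
t: 5.88
ee_pos: [558.5, -6.7, 204.2]
orientation: [2.172, 2.269, -0.0]
ft_force: [-0.5, -6.4, 4.7]
width: 78.8
grasp_force: 3.5
```

Emit:
step_arm(targets=[[[-0.03,0.116,0,0,0,0,0.9],[-0.03,0.116,0,0,0,0,0.9],[-0.03,0.116,0,0,0,0,0.9],[-0.03,0.116,0,0,0,0,0.9],[-0.03,0.116,0,0,0,0,0.9]]])

```text
t: 6.5
ee_pos: [551.0, 22.3, 204.2]
orientation: [2.172, 2.269, -0.0]
ft_force: [-0.9, -5.5, 5.9]
width: 79.5
grasp_force: 3.6
```

Emit:
step_arm(targets=[[[-0.015,0.058,0,0,0,0,0.9],[-0.015,0.058,0,0,0,0,0.9],[-0.015,0.058,0,0,0,0,0.9],[-0.015,0.058,0,0,0,0,0.9],[-0.015,0.058,0,0,0,0,0.9]]])

```text
t: 7.12
ee_pos: [547.2, 36.7, 204.2]
orientation: [2.173, 2.269, -0.0]
ft_force: [-0.5, -6.3, 5.9]
width: 79.0
grasp_force: 3.6
```

```bash
python3 look.py s4
```

```text
[547.13384874  37.00577643 204.23153064] s -7.914659318663411 42.93900759528061 tip z 22.231530638813297 79.16173528414666 [-1.69453833 -4.55661471  6.3878952 ] pusher face -6.414659318663411
```

View pics/s4.png

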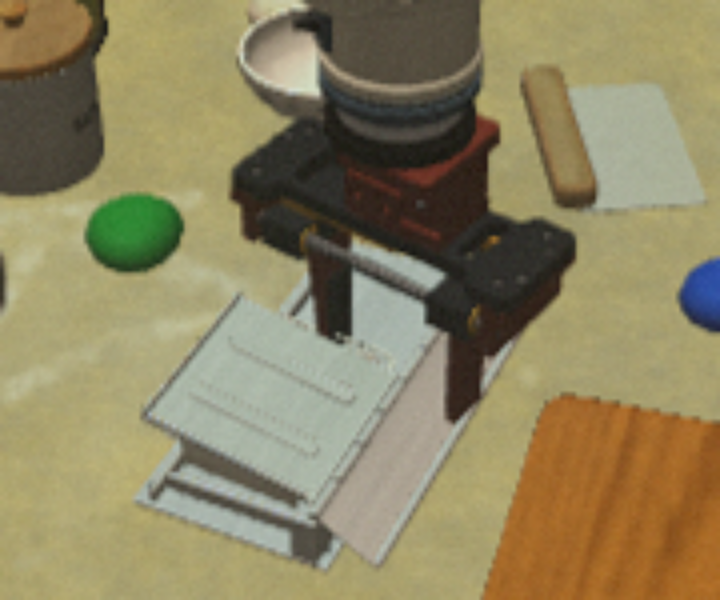

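The tray is nearly home: the end-stop gap around (190,460) is narrow and the force shows sliding only. I'll creep on until it touches.

Emit:
step_arm(targets=[[[-0.0075,0.03,0,0,0,0,0.9],[-0.0075,0.03,0,0,0,0,0.9],[-0.0075,0.03,0,0,0,0,0.9],[-0.005,0.02,0,0,0,0,0.9],[0,0,0,0,0,0,0.9]]])

```text
t: 7.8
ee_pos: [545.8, 42.2, 204.2]
orientation: [2.173, 2.269, -0.0]
ft_force: [-1.9, -4.6, 5.6]
width: 79.1
grasp_force: 3.6
```

Emit:
step_arm(targets=[[[-0.005,0.02,0,0,0,0,0.9],[-0.005,0.02,0,0,0,0,0.9],[0,0,0,0,0,0,0.9],[0,0,0,0,0,0,0.9],[0,0,0,0,0,0,0.9]]])

```text
t: 8.43
ee_pos: [545.3, 44.2, 204.2]
orientation: [2.173, 2.269, -0.0]
ft_force: [-0.8, -5.4, 5.9]
width: 79.2
grasp_force: 3.7
```

Emit:
step_arm(targets=[[[-0.005,0.02,0,0,0,0,0.9],[-0.005,0.02,0,0,0,0,0.9],[0,0,0,0,0,0,0.9],[0,0,0,0,0,0,0.9],[0,0,0,0,0,0,0.9]]])

```text
t: 9.05
ee_pos: [544.8, 46.2, 204.2]
orientation: [2.173, 2.269, -0.0]
ft_force: [-2.0, -5.4, 7.2]
width: 79.3
grasp_force: 3.7
```

```bash
python3 look.py s5
```

```text
[544.80103463  46.20162615 204.21553542] s 1.5722375282751169 42.872208802020545 tip z 22.215535417281444 78.95272747154297 [-2.13645043 -5.39879127  5.55405574] pusher face 3.072237528275117
```

View pics/s5.png

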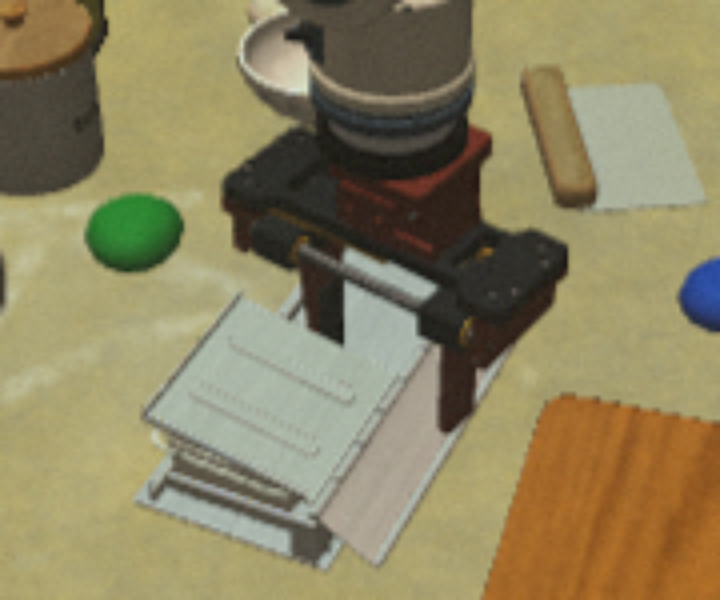

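The tray's leading rim shows at (160,440), close to the stop but with no force rise yet. I'll creep a little more.

Emit:
step_arm(targets=[[[-0.005,0.02,0,0,0,0,0.9],[-0.005,0.02,0,0,0,0,0.9],[0,0,0,0,0,0,0.9],[0,0,0,0,0,0,0.9],[0,0,0,0,0,0,0.9]]])

```text
t: 9.72
ee_pos: [544.6, 47.7, 204.3]
orientation: [2.173, 2.268, 0.0]
ft_force: [-0.1, -8.3, 5.5]
width: 78.9
grasp_force: 5.9
```

Emit:
step_arm(targets=[[[-0.005,0.02,0,0,0,0,0.9],[-0.005,0.02,0,0,0,0,0.9],[0,0,0,0,0,0,0.9],[0,0,0,0,0,0,0.9],[0,0,0,0,0,0,0.9]]])

```text
t: 10.35
ee_pos: [544.7, 48.7, 204.5]
orientation: [2.172, 2.265, 0.001]
ft_force: [2.3, -17.4, 6.2]
width: 79.4
grasp_force: 10.4
```

Run:
```python
from workcell import get_image
import cv2,numpy as np
s=get_image("scene")["pixels"][:,:,::-1];t=get_image("top")["pixels"][:,:,::-1]
a=cv2.resize(s[205:285,225:325],(400*1,320),interpolation=cv2.INTER_CUBIC);b=cv2.resize(t[190:290,195:320],(400,320),interpolation=cv2.INTER_CUBIC)
z=cv2.resize(s[235:275,228:288],(800,270),interpolation=cv2.INTER_CUBIC)
im=np.vstack([np.hstack([a,b]),z]);cv2.imwrite("pics/s6.png",cv2.convertScaleAbs(im,alpha=1.3))
```

```text
(no output)
```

View pics/s6.png

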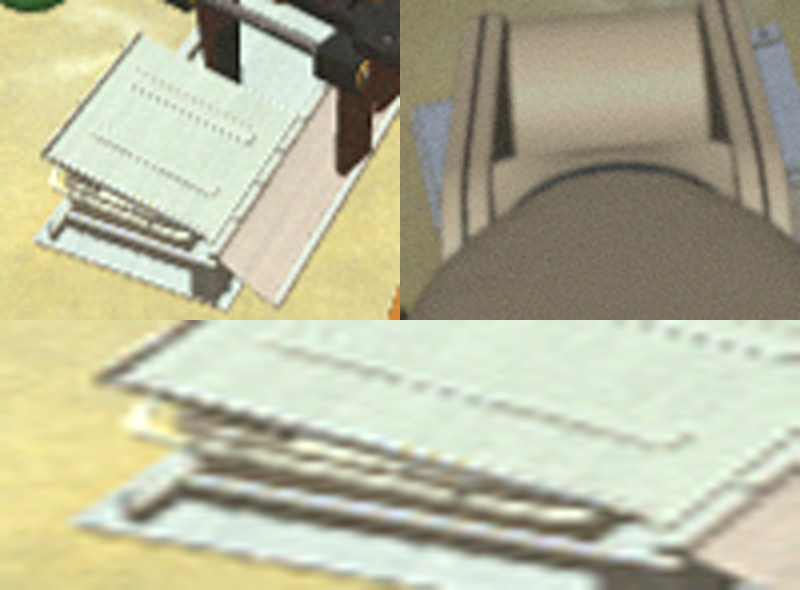

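The tray's leading rim corner is at about scene pixel (237.4,249.4), just above the stop bar. I'll cast it onto rim height.

Run:
```python
from h import *
st=np.load("st2.npz");O,ex,ey=st["O"],st["ex"],st["ey"]
f=lambda u,v:((u+.5)/13.333-.5+228,(v-320+.5)/6.75-.5+235)
for n,p,z in[("rim far corner",(125,420),35.5),("rim near corner",(605,518),35.5),("stop bar near edge left top",(185,490),16),("floor corner",(78,522),4)]:
    w=plane("scene",f(*p),z)-O;print(n,np.round([w@ex,w@ey],1))
# expected pixels at home
E=C["scene"]["extrinsics"];K=C["scene"]["intrinsics"]
for q in[(106.5,-45,35.5),(106.5,45,35.5),(100,-40,16),(118,-58,4)]:
    w=O+q[0]*ex+q[1]*ey+[0,0,q[2]];c=K@(E[:3,:3]@w+E[:3,3]);c=c[:2]/c[2];print(q,np.round([(c[0]-228+.5)*13.333,(c[1]-235+.5)*6.75+320]))
```

```text
rim far corner [101.3 -51.3]
rim near corner [106.5  36.6]
stop bar near edge left top [107.9 -38.2]
floor corner [117.6 -53.4]
(106.5, -45, 35.5) [143. 437.]
(106.5, 45, 35.5) [655. 527.]
(100, -40, 16) [200. 472.]
(118, -58, 4) [ 53. 519.]
```

Consistent with home (x about 48–50), but a finger touching the cover's edge would feel similar. I'll discriminate by contact height from the moment/force increments: stop contact acts through the tray wall at z < 36, the cover edge at about 60.

```bash
cat > fm.py <<'E'
from workcell import readout,get_image
import numpy as np
L=[]
for i in range(12):
    get_image("scene");o=readout.get_obs();L.append(np.r_[o["ft_force"],o["moment"],o["ee_pos"]])
L=np.array(L);print(np.round(L.mean(0),3).tolist(),np.round(L.std(0)[:6],3).tolist(),o["t"])
E
python3 fm.py
```

```text
[1.638, -17.59, 5.332, -2.943, -0.235, -0.504, 544.691, 48.75, 204.509] [0.349, 0.299, 0.497, 0.034, 0.025, 0.026] 11.05
```

Emit:
step_arm(targets=[[[-0.005,0.02,0,0,0,0,0.9],[-0.005,0.02,0,0,0,0,0.9],[0,0,0,0,0,0,0.9],[0,0,0,0,0,0,0.9],[0,0,0,0,0,0,0.9]]])

```text
t: 11.68
ee_pos: [544.7, 49.6, 204.7]
orientation: [2.172, 2.263, 0.001]
ft_force: [2.4, -27.8, 5.5]
width: 79.0
grasp_force: 15.3
```

```bash
python3 fm.py
```

```text
[3.058, -27.231, 5.724, -4.567, -0.576, -0.951, 544.687, 49.576, 204.72] [0.286, 0.341, 0.43, 0.028, 0.032, 0.036] 12.275
```

The contact height works out at about z = 36 mm on the pusher side (x offset +46 mm). That is the tray wall against the stop, so the tray is home. I'll back off, then let the cover down gently.

Emit:
step_arm(targets=[[[0.025,-0.1,0,0,0,0,0.9],[0.025,-0.1,0,0,0,0,0.9],[0.025,-0.1,0,0,0,0,0.9],[0,0,0.06,0,0,0,0.9],[0,0,0.08,0,0,0,0.9]]])

```text
t: 12.9
ee_pos: [546.6, 37.3, 210.8]
orientation: [-2.172, -2.269, 0.002]
ft_force: [-3.7, -0.8, 3.1]
width: 79.5
grasp_force: 2.1
```

Emit:
step_arm(targets=[[[0,0,0.08,0,0,0,0.9],[0,0,0.08,0,0,0,0.9],[0,0,0.2,0,0,0,0.9],[0,0,0.6,0,0,0,0.9],[0,0,0.9,0,0,0,0.9]]])

```text
t: 13.52
ee_pos: [546.8, 37.3, 304.5]
orientation: [-2.172, -2.268, 0.002]
ft_force: [0.4, 0.0, -0.2]
width: 78.7
grasp_force: 0.0
```

Emit:
step_arm(targets=[[[0,-0.9,0.9,0,0,0,0.9],[0,-0.9,0.9,0,0,0,0.9],[0,-0.9,0.5,0,0,0,0.9],[0,0,0,0,0,0,0.9],[0,0,0,0,0,0,0.9]]])

```text
t: 14.15
ee_pos: [546.7, -95.7, 417.1]
orientation: [-2.173, -2.268, -0.0]
ft_force: [-0.2, 0.4, -1.5]
width: 78.7
grasp_force: 0.0
```

Run:
```python
from workcell import get_image,readout
import cv2,numpy as np
a=cv2.imread("pics/s2.png") # unused view; numeric check only
s=get_image("scene")["pixels"];t=get_image("top")["pixels"]
cv2.imwrite("pics/s7.png",s[:,:,::-1]);cv2.imwrite("pics/t7.png",t[:,:,::-1])
from h import *
st=np.load("st2.npz");O,ex,ey=st["O"],st["ex"],st["ey"]
E=C["scene"]["extrinsics"];K=C["scene"]["intrinsics"]
g=cv2.cvtColor(s,cv2.COLOR_RGB2GRAY).astype(np.float32)
# brightness profile down the plane x=110 crossing the cover's end edge, at y=0 : z of strongest edges
for y in(-20,0,20):
    zs=np.arange(16,80,1.);P=np.array([O+110*ex+y*ey+[0,0,z] for z in zs]);c=(P@E[:3,:3].T+E[:3,3])@K.T;c=c[:,:2]/c[:,2:]
    v=cv2.remap(g,c[:,0].astype(np.float32)[None],c[:,1].astype(np.float32)[None],1)[0];print(y,v[::3].astype(int).tolist())
o=readout.get_obs();print(o["t"],o["ee_pos"],o["ft_force"])
```

```text
-20 [71, 71, 117, 152, 100, 82, 86, 80, 100, 145, 173, 168, 172, 167, 167, 167, 169, 172, 172, 168, 167, 167]
0 [69, 71, 118, 153, 113, 81, 81, 89, 107, 134, 167, 168, 166, 169, 169, 167, 168, 165, 155, 157, 167, 167]
20 [77, 73, 113, 147, 99, 78, 77, 84, 101, 127, 164, 173, 168, 170, 168, 168, 169, 163, 150, 158, 167, 165]
14.25 [546.70405597 -95.02451461 416.32723547] [ 0.17309329  0.5572807  -0.48024519]
```

The cover's end edge sits at z ≈ 40–43 mm at all three points checked across the lane, so it is level on the rim. The robot is clear, so I'll hand in.

```bash
python3 -c "
from workcell import ctrl
print(ctrl.close_job())"
```

```text
the job is handed in; nothing more can be done
None
```

I pushed the tray home against the end stop with the cover held up, then let the cover down level on the tray's rim, and handed the job in at about 14 s with the robot clear of everything; no verdict came back.

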